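# Load the red gem box into the sprung viewing holder

## Robot

A 6-joint arm with a two-finger parallel gripper is mounted at the origin on the work surface. World frame = base frame: x ahead of the robot, y to its left, z up, the work surface at z = 0. Lengths are in mm, angles in rad, forces in N, time in s.
With the tool pointing down it reaches from about 350 to 1000 mm from the base axis. Payload 7.1 kg.
Tool frame: the origin (TCP) lies at the centre of the arm's flange, where the gripper is bolted on; the fingertips stand 173 mm ahead of it and the grasp point (between the pads) lies 155 mm ahead of it (manip.grip_point_offset is the distance from the TCP to the grasp point, in mm); z points along the fingers, y is the direction in which the jaws open and shut (so a half turn about z gives the same grasp; the last joint's range is limited). The gripper opens to 85 mm and grips with 20 to 120 N. Pads are 22 mm wide; open, the fingers measure 114 mm over their backs; the gripper's body (76 mm by 85 mm) begins 54 mm behind the grasp point. The pads swing forward as they close: fully open they stand 13 mm farther back than shut.
Start: joints at [-1.299, 0.423, 1.63, -0, 1.089, -0.019], TCP at [179.218, -598.738, 404.719] pointing down, gripper open.
Joint ranges: [-3, 3], [-0.9, 2.11], [0.09, 2.58], [-1.31, 4.45], [0.11, 2.69], [-2.54, 2.54]. Speed limits (rad/s): [2.39, 2.39, 3.01, 3.14, 3.14, 3.14].

## Interface

Orientations are given as a unit quaternion [x, y, z, w].
In Python, from rig import manip gives the robot as it stands.
- The arm moves only by the tool apply_moves, never from a script. Its argument "moves" is text: rows parted by semicolons, each of 5 numbers parted by spaces: the closure, from 0 (fully open) to 1 (shut), then the shift along the tool's x, y, z in m, then the turn about the tool's z in rad. In form: hand x y z yaw; .... A call has 1 to 10 rows; each row shifts and turns the pose as measured when the row begins, along the tool's axes as they then stand; what a row does not reach is not made up. A row lasts 1/12 s, in which the tool goes at most 41.7 mm and 7.16 degrees, less where a joint would pass 70% of its speed; a pose out of reach is approached as far as the arm can. A call is refused whole if a number of a shift passes 0.0417 or a number of a turn 0.125, either way. A call with a gripper value outside its range is refused whole. The fingers move at their own pace and stop on an object; the grip force is fixed at half the most. Time passes only in rows, so rows that do not move let the fingers close. It gives the time, the measured TCP pose, the force and the opening at its end, in the units of the state.
- manip.read_state(): the state, without advancing time (a new reading comes with each control period).
- manip.grab_frame(name): name is "scene" or "side" or "wrist"; returns (picture, depth): 420x560x3 uint8, red, green, blue; 420x560 float32, mm along the optical axis (not along the pixel's ray), 0 where there is no reading.
- manip.get_calibration(name): a dict with "mtx" (3x3 intrinsics, pixels), "rvec" (rotation vector, rad) and "tvec" (3), from world to camera coordinates, as OpenCV has them. Camera axes: x right, y down, z forward; pixel columns grow to the right and rows downward; lengths in mm; the calibration is good to about 2 mm. A picture is of the moment at which its call begins: read the wrist's pose just before it. get_calibration takes no time and is no camera call; for the wrist camera it gives the pose at the moment of the call.
- manip.hand_in(): hands the job in, once; it reports no verdict.
The state is a dict: "time": time; "qpos": joint angles; "qvel": joint speeds; "effort": joint torques, N m; "eef_pos": TCP position; "ee_rot": TCP orientation; "ft_force": force on the tool from outside, world axes, zero at the start; "moment": the same for the moment, N m; "finger_gap": finger opening in mm.
Only numpy, scipy, OpenCV 4.12 (cv2) and the standard library are available. Lean on these libraries where they do the work, as an engineer would, in place of code of your own. Each camera call takes 0.05 s, during which the arm holds its last target. There are 200 camera calls.

## Task

Put the box with the red stones into the sprung viewing holder: press the blue jaw back, slip the box lengthwise into the gap and let the jaw close on it, so that the box sits centred and flat on the bed, stones up, held square between the jaw and the low lip. Leave the box with the green stones where it is.

Things in the scene. Friction and masses are not known exactly. Their poses are not given: they have to be found in the camera images.
- red_box: black gem box with a white top inlay carrying three red stones in a row, 64 mm long (its x) by 40 mm wide (its y) by 34 mm high, stones 4 mm higher, about 90 g, loose on the table; origin at the centre of its underside, z up. It is the same either way round.
- green_box: the same box with three green stones; origin at the centre of its underside. It stays where it is.
- holder: fixed dark steel base, 170 mm along its x (-45 to +125 mm), 70 wide; its top, the bed, at z 12 mm. Origin on its underside, below where the loaded box's centre belongs. Blue lip, x -42 to -32 mm, 60 wide, top at z 22. Facing it a blue sprung jaw, 34 wide, 14 thick, top at z 52, upright face at x = -2 mm when closed (gap 30 mm). Behind it a grey spring barrel, x 71 to 123, top at z 56. No sides.
- jaw (a joint): how far the jaw is pressed back along the holder's +x, in m: 0 closed, 0.055 at its stop, 0.034 with a box lengthwise in. Its spring pushes it shut: 3 N closed, 6.5 N with the box in, 8.5 N at the stop; it shuts at once when let go. The end face of a box held just above the lip can push it back; the box is then lowered behind the lip, and the jaw slides it up to the lip.
Mind the look-alikes: they are no part of the job. Leave any orange or purple look-alike of the red_box alone.

How it is judged (in metres and radians):
On the way:
1. the jaw is pressed back by more than 30 mm (value of joint jaw above 0.03 m), for 0.1 s.
At the end, for the whole second after the job is handed in: Red box lengthwise in the holder: within 8 mm along and 15 mm across, underside within 4 mm of the bed, level to 7 and turned under 11 degrees, at rest, stones up, clamped (jaw 26 to 42 mm back, over 1 N on the holder). Green box within 20 mm of its start (x of red_box in the frame of holder between -0.008 and 0.008 m and y of red_box in the frame of holder between -0.015 and 0.015 m and z of red_box in the frame of holder between 0.008 and 0.016 m and angle between red_box's own z axis and vertical below 0.12 rad and angle between the x axis of red_box and the x axis of holder, either way round below 0.2 rad and value of joint jaw between 0.026 and 0.042 m and contact force between red_box and holder above 1 N and linear speed of red_box below 0.02 m/s and distance of green_box from where it was at the start of the episode below 0.02 m); the robot touches nothing.
It fails at once if the green box is moved by more than 20 mm (distance of green_box from where it was at the start of the episode above 0.02 m).
It also fails if it takes over 42 s, if anything falls off the work surface, if the arm or the gripper's body presses on something with over 40 N, if the wrist force passes 120 N, or if a joint passes its speed limit or range.

## Working session

There is one attempt and no reset: what is moved stays moved. The work goes in short steps, Python scripts to look and compute and a tool call to move; the robot and the scene stay as the last step left them, time stands still between calls to the robot, and variables do not carry over. Pictures are saved under pics/ and viewed, about 8 in all and at most 12, crops included, and the job is handed in when it is done.

Besides the shell and the picture viewer there is one more tool, called after "Emit:" in YAML: its name, and indented under it one key for each argument. apply_moves: Moves the arm, as the interface text tells. Its arguments: {"type":"object","properties":{"moves":{"type":"string"}},"required":["moves"]}

```bash
ls; mkdir -p pics; python3 - <<'E'
from rig import manip
import cv2,numpy as np
s=manip.read_state();print(s['time'],s['eef_pos'],s['ee_rot'],s['finger_gap'])
ims=[]
for n in("scene","side"):
    p,d=manip.grab_frame(n);np.savez(f"pics/{n}0.npz",p=p,d=d);c=manip.get_calibration(n);print(n,c)
    cv2.imwrite(f"pics/{n}0.png",p[:,:,::-1])
E
```

```text
pics
0.0 [ 179.12713561 -598.46919383  403.9236322 ] [ 9.89446747e-01  1.44894716e-01 -1.09629256e-04 -8.02206930e-04] 85.3650365724364
scene {'mtx': array([[402.44879542,   0.        , 285.11922443],
       [  0.        , 402.44879542, 201.02348987],
       [  0.        ,   0.        ,   1.        ]]), 'rvec': array([ 2.02457202,  1.40496892, -0.53722663]), 'tvec': array([-156.86848346, -337.84398024, 1251.50089558])}
side {'mtx': array([[398.59405626,   0.        , 281.54999234],
       [  0.        , 398.59405626, 218.55430216],
       [  0.        ,   0.        ,   1.        ]]), 'rvec': array([ 0.08561993, -2.81227721,  1.32776341]), 'tvec': array([522.70052965,  74.05941968, 803.74758246])}
```

View pics/scene0.png

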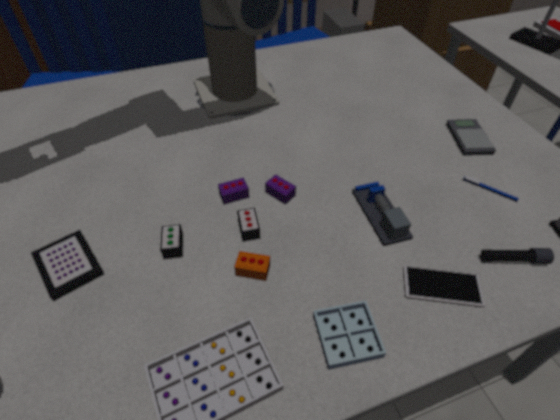

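View pics/side0.png

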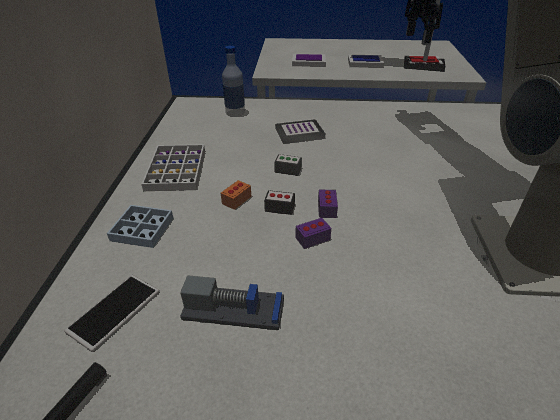

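Scene view: the red box is at (248,222), green at (171,240), purple and orange decoys at (233,190), (280,188) and (252,265). The holder is at (382,212) with its lip towards (370,188). In the side view, red is at (280,201) and the holder at (232,305) with its lip at (277,307).

```bash
cat > h.py <<'E'
import numpy as np,cv2
def cast(c,uv,z):
    R=cv2.Rodrigues(np.array(c['rvec']))[0];t=np.array(c['tvec']);C=-R.T@t
    uv=np.atleast_2d(uv).astype(float)
    d=(np.c_[uv,np.ones(len(uv))]@np.linalg.inv(c['mtx']).T)@R
    z=np.broadcast_to(z,len(uv));return C+d*((z-C[2])/d[:,2])[:,None]
def pts3(c,d,m):
    v,u=np.nonzero(m&(d>0));k=d[v,u]
    X=(np.c_[u,v,np.ones(len(u))]@np.linalg.inv(c['mtx']).T)*k[:,None]
    R=cv2.Rodrigues(np.array(c['rvec']))[0];return (X-c['tvec'])@R
def blobs(m,amin):
    n,l,s,ce=cv2.connectedComponentsWithStats(m.astype(np.uint8))
    return [(l==i,s[i,4],ce[i]) for i in range(1,n) if s[i,4]>=amin]
def rect(P):
    (x,y),(w,h),a=cv2.minAreaRect(P[:,:2].astype(np.float32))
    if w<h:w,h,a=h,w,a+90
    return np.round([x,y,w,h,a],1)
E
python3 - <<'E'
from h import *
from rig import manip
box={'scene':{'red':(232,202,268,244),'green':(155,218,188,262),'pA':(214,172,252,204),'pB':(262,172,300,205),'or':(230,245,275,282),'hold':(345,175,418,245)},
'side':{'red':(258,185,300,216),'green':(268,148,307,178),'pA':(312,184,344,222),'pB':(290,214,336,250),'or':(215,176,256,212),'hold':(172,270,292,334)}}
for n in box:
    f=np.load(f'pics/{n}0.npz');c=manip.get_calibration(n);d=f['d'];hsv=cv2.cvtColor(f['p'],cv2.COLOR_RGB2HSV).astype(int)
    for k,(a,b,e,g) in box[n].items():
        roi=np.zeros(d.shape,bool);roi[b:g,a:e]=1
        H,S,V=hsv[...,0],hsv[...,1],hsv[...,2]
        P=pts3(c,d,roi)
        if k!='hold':
            m=P[:,2]>25; top=P[(P[:,2]>28)&(P[:,2]<44)]
            print(n,k,'depth top',rect(top),'zmed',np.median(top[:,2]).round(1))
            if k in('red','green'):
                col=((H<8)|(H>172)) if k=='red' else (H>45)&(H<90)
                ms=roi&col&(S>110)&(V>60)
                for bl in blobs(ms,6): print('  stone',bl[1],bl[2].round(1),cast(c,bl[2],37)[0].round(1))
        else:
            mb=roi&(H>100)&(H<130)&(S>120)&(V>50)
            for bl in blobs(mb,15):
                Q=pts3(c,d,bl[0]);print(n,'blue',bl[1],bl[2].round(1),Q.min(0).round(),Q.max(0).round())
                for lo,hi in((18,26),(47,56)):
                    q=Q[(Q[:,2]>lo)&(Q[:,2]<hi)]
                    if len(q)>8:print('   z',lo,hi,len(q),rect(q))
            q=P[(P[:,2]>7)&(P[:,2]<60)];print('  hold all',rect(q))
            q=P[(P[:,2]>9)&(P[:,2]<15)];print('  bed',rect(q),np.median(q[:,2]))
            q=P[(P[:,2]>51)&(P[:,2]<60)];print('  barrel',rect(q))
for n in box:
    p=np.load(f'pics/{n}0.npz')['p'];a,b,e,g=(200,160,430,260) if n=='scene' else (160,140,350,340)
    q=p[b:g,a:e,::-1];s=3
    cv2.imwrite(f'pics/c_{n}.png',cv2.resize(q,None,fx=s,fy=s,interpolation=cv2.INTER_CUBIC))
E
```

```text
scene red depth top [ 537.4 -120.7   66.2   40.   173.1] zmed 33.2
  stone 11 [246.5 212.4] [ 520. -119.   37.]
  stone 11 [247.5 218.4] [ 537.  -121.8   37. ]
  stone 11 [249.5 224.4] [ 554.2 -122.9   37. ]
scene green depth top [ 526.9 -282.9   65.1   40.5  168.4] zmed 33.1
  stone 6 [170.  229.5] [ 510.9 -280.7   37. ]
  stone 6 [170.  235.5] [ 526.6 -283.4   37. ]
  stone 9 [169.6 242.1] [ 543.1 -287.1   37. ]
scene pA depth top [ 427.9 -123.    64.    42.7   91.5] zmed 33.2
scene pB depth top [461.7 -19.4  64.4  43.   28.3] zmed 33.4
scene or depth top [ 641.9 -144.4   63.8   41.3   58. ] zmed 32.9
scene blue 163 [371.3 187.4] [516. 147.  11.] [572. 203.  54.]
   z 18 26 77 [522.7 175.1  56.4  12.1  83.9]
   z 47 56 70 [564.6 172.5  31.7  14.7  89.7]
  hold all [599.8 171.6 170.5  72.5 176.2]
  bed [600.7 170.6 168.3  70.6 176.1] 10.9243243043887
  barrel [619.7 169.3 124.6  40.6 177.2]
side red depth top [ 535.8 -121.4   63.7   42.2  171.3] zmed 35.8
  stone 16 [272.  194.5] [ 553.2 -125.8   37. ]
  stone 17 [279.1 195.4] [ 536.9 -123.2   37. ]
  stone 17 [286.6 196.3] [ 519.7 -120.8   37. ]
side green depth top [ 525.4 -284.5   64.3   44.3  168.4] zmed 35.7
side pA depth top [430.8 -94.9 121.9  47.1  82. ] zmed 35.7
side pB depth top [460.7 -20.8  64.   41.6  29.5] zmed 35.7
side or depth top [ 640.7 -146.3   66.1   42.7   59.2] zmed 35.9
side blue 126 [251.3 292.1] [556. 157.  51.] [570. 190.  55.]
   z 47 56 126 [562.9 173.3  33.2  13.3  85.7]
side blue 156 [276.4 306. ] [515. 145.  20.] [528. 205.  26.]
   z 18 26 155 [521.4 174.9  59.9   9.5  86.1]
  hold all [598.1 170.5 170.4  71.9 176.9]
  bed [598.1 170.2 170.1  71.8 176.6] 12.9310617080481
  barrel [618.2 168.3 125.   41.1 177.5]
```

View pics/c_scene.png

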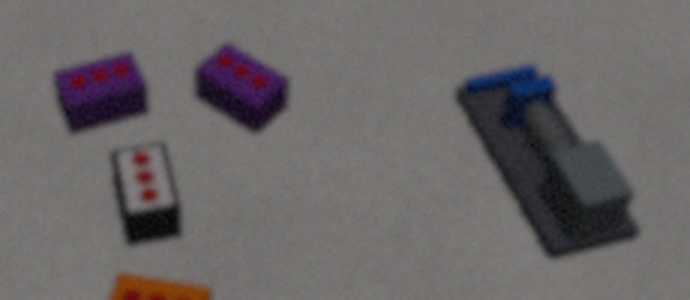

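Emit:
apply_moves:
  moves: "0 0.03 -0.022 0 0;0 0.03 -0.022 0 0;0 0.03 -0.022 0 0;0 0.03 -0.022 0 0;0 0.03 -0.022 0 0;0 0.03 -0.022 0 0;0 0.03 -0.022 0 0;0 0.03 -0.022 0 0;0 0.03 -0.022 0 0;0 0.03 -0.022 0 0"

```text
time: 0.93
eef_pos: [407.4, -294.5, 400.4]
ee_rot: [0.99, 0.139, -0.002, -0.002]
ft_force: [0.8, -1.5, 0.2]
finger_gap: 85.3
```

```bash
cat > go.py <<'E'
import sys,numpy as np
from rig import manip
from scipy.spatial.transform import Rotation as R
def go(x,y,z,yaw):
    s=manip.read_state();Rm=R.from_quat(s['ee_rot']).as_matrix();p=np.array(s['eef_pos'])
    a=np.degrees(np.arctan2(Rm[1,0],Rm[0,0]))
    print('t',round(s['time'],2),'p',p.round(1),'yaw',a.round(2),'tilt',np.degrees(np.arccos(-Rm[2,2])).round(2),'gap',round(s['finger_gap'],1),'F',np.round(s['ft_force'],1),'q',np.round(s['qpos'],2))
    w=np.array([x,y,z])-p; print('tool shift',(Rm.T@w).round(1),'yaw rad',np.round(-np.radians(yaw-a),4))
    T=R.from_euler('xz',[180,yaw],degrees=True).as_matrix();print('after yaw',(T.T@w).round(1))
if __name__=='__main__':go(*map(float,sys.argv[1:]))
E
python3 go.py 537 -121 330 -7.5
```

```text
t 0.93 p [ 407.4 -294.5  400.4] yaw 15.96 tilt 0.25 gap 85.3 F [ 0.8 -1.5  0.2] q [-0.65  0.25  1.9  -0.    1.    0.64]
tool shift [ 172.5 -130.9   70.4] yaw rad 0.4095
after yaw [ 105.8 -188.9   70.4]
```

Emit:
apply_moves:
  moves: "0 0.029 -0.022 0.01 0;0 0.029 -0.022 0.01 0;0 0.029 -0.022 0.01 0;0 0.029 -0.022 0.01 0;0 0.029 -0.022 0.01 0;0 0.027 -0.021 0.01 0;0 0 0 0 0.105;0 0 0 0 0.105;0 0 0 0 0.1;0 0 0 0 0.1"

```text
time: 1.77
eef_pos: [545.2, -102.7, 335.6]
ee_rot: [0.998, -0.068, -0.002, -0.001]
ft_force: [-0.5, 0.3, -0.3]
finger_gap: 84.9
```

```bash
python3 go.py 537 -121 230 -7.5; python3 - <<'E'
from h import *
from rig import manip
c=manip.get_calibration('wrist');p,d=manip.grab_frame('wrist');np.savez('pics/w1.npz',p=p,d=d,**c)
cv2.imwrite('pics/w1.png',p[:,:,::-1])
hsv=cv2.cvtColor(p,cv2.COLOR_RGB2HSV).astype(int);H,S,V=[hsv[...,i] for i in range(3)]
for m,a,b,_ in [(m,a,b,0) for m,a,b in blobs(((H<8)|(H>172))&(S>110)&(V>60),30)]: print('red',a,b.round(1),cast(c,b,37)[0].round(1))
P=pts3(c,d,d>0);P=P[(np.hypot(P[:,0]-537,P[:,1]+121)<50)&(P[:,2]>27)&(P[:,2]<42)]
print(rect(P),np.median(P[:,2]))
E
```

```text
t 1.77 p [ 545.2 -102.7  335.6] yaw -7.77 tilt 0.31 gap 84.9 F [-0.5  0.3 -0.3] q [-0.21  0.41  1.84  0.    0.9   1.5 ]
tool shift [ -5.1  19.5 105.5] yaw rad -0.0047
after yaw [ -5.7  19.3 105.6]
red 182 [303.5  72.3] [ 649.  -130.7   37. ]
red 179 [322.3  81.5] [ 640.1 -145.1   37. ]
red 178 [340.7  90.4] [ 631.3 -159.4   37. ]
red 136 [307.2 187.8] [ 553.1 -122.9   37. ]
red 133 [307.1 205.3] [ 536.5 -120.9   37. ]
red 127 [306.9 222.4] [ 519.7 -118.7   37. ]
red 84 [206.2 276.6] [475.4 -11.8  37. ]
red 80 [217.3 288. ] [460.8 -20.1  37. ]
red 77 [228.2 299.3] [446.1 -28.5  37. ]
red 78 [337.5 301.1] [ 428.8 -140.1   37. ]
red 77 [321.1 303.3] [ 428.3 -123.1   37. ]
red 76 [304.9 305.6] [ 427.9 -106.1   37. ]
[ 536.2 -121.2   63.5   39.9  172.2] 34.05002856332774
```

View pics/w1.png

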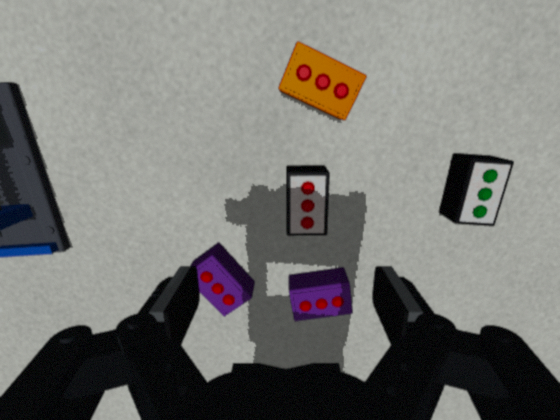

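The wrist view shows the red box at (307,205) and squares with the other views: centre (536.5, -121), yaw about -7.5°. Now I descend.

Emit:
apply_moves:
  moves: "0 -0.003 0.01 0.02 0;0 -0.003 0.01 0.02 0;0 0 0 0.02 0;0 0 0 0.02 0;0 0 0 0 0"

```text
time: 2.23
eef_pos: [536.3, -122.2, 253.8]
ee_rot: [0.998, -0.065, -0.001, -0.001]
ft_force: [-1.2, 0.6, 0.1]
finger_gap: 85.2
```

```bash
python3 go.py 536.5 -121 177 -7.5
```

```text
t 2.23 p [ 536.3 -122.2  253.8] yaw -7.48 tilt 0.13 gap 85.2 F [-1.2  0.6  0.1] q [-0.25  0.54  1.88  0.    0.72  1.45]
tool shift [ 0.2 -1.1 76.8] yaw rad 0.0004
after yaw [ 0.  -1.2 76.8]
```

Emit:
apply_moves:
  moves: "0 0 -0.001 0.025 0;0 0 0 0.025 0;0 0 0 0.02 0;0 0 0 0.006 0;0 0 0 0 0;1 0 0 0 0;1 0 0 0 0;1 0 0 0 0;1 0 0 0 0;1 0 0 0 0"

```text
time: 3.07
eef_pos: [540.0, -122.4, 183.4]
ee_rot: [0.998, -0.06, 0.004, -0.0]
ft_force: [0.9, -0.6, -0.7]
finger_gap: 38.7
```

```bash
python3 go.py 536.5 -121 177 -7.5
```

```text
t 3.07 p [ 540.  -122.4  183.4] yaw -6.92 tilt 0.42 gap 38.7 F [ 0.9 -0.6 -0.7] q [-0.24  0.66  1.89  0.    0.59  1.44]
tool shift [-3.6 -0.9  6.4] yaw rad 0.0102
after yaw [-3.6 -0.9  6.4]
```

Emit:
apply_moves:
  moves: "1 0 0 -0.02 0;1 0 0 -0.03 0;1 0 0 -0.03 0;1 0 0 -0.03 0;1 0 0 -0.02 0;1 0 0 0 0"

```text
time: 3.57
eef_pos: [538.5, -122.2, 320.7]
ee_rot: [0.998, -0.06, 0.004, -0.0]
ft_force: [1.0, 0.7, -0.1]
finger_gap: 38.6
```

```bash
python3 go.py 510 176 310 -3.5
```

```text
t 3.57 p [ 538.5 -122.2  320.7] yaw -6.88 tilt 0.41 gap 38.6 F [ 1.   0.7 -0.1] q [-0.25  0.43  1.85  0.    0.85  1.44]
tool shift [ -64.1 -292.6   10.5] yaw rad -0.059
after yaw [ -46.7 -295.9   10.7]
```

Emit:
apply_moves:
  moves: "1 -0.007 -0.032 0 0;1 -0.007 -0.032 0 0;1 -0.007 -0.032 0 0;1 -0.007 -0.032 0 0;1 -0.007 -0.032 0 0;1 -0.007 -0.032 0 0;1 -0.007 -0.032 0 0;1 -0.007 -0.032 0 0;1 -0.007 -0.032 0 -0.06;1 0 0 0 0"

```text
time: 4.4
eef_pos: [508.8, 181.2, 320.3]
ee_rot: [0.999, -0.032, 0.008, 0.001]
ft_force: [-0.4, 0.1, -0.7]
finger_gap: 39.0
```

```bash
python3 go.py 512 176 270 -3.5; python3 - <<'E'
from h import *
from rig import manip
ims=[]
for n in('wrist','side','scene'):
    c=manip.get_calibration(n);p,d=manip.grab_frame(n);np.savez(f'pics/{n}2.npz',p=p,d=d)
    if n!='scene': ims.append(p[:,:,::-1])
    P=pts3(c,d,d>0)
    for nm,x,y,lo,hi in(('lip',522,175,18,26),('jaw',563,173,47,53.5),('box',512,176,60,260)):
        if nm=='box': continue
        q=P[(np.abs(P[:,0]-x)<(11 if nm=='jaw' else 12))&(np.abs(P[:,1]-y)<45)&(P[:,2]>lo)&(P[:,2]<hi)]
        if len(q)>20:print(n,nm,len(q),rect(q),np.median(q[:,2]).round(1))
    s=manip.read_state()
    zb=s['eef_pos'][2]-183.4
    q=P[(np.hypot(P[:,0]-512,P[:,1]-176)<80)&(P[:,2]>9)&(P[:,2]<15)];
    if len(q)>20: print(n,'bed',rect(q))
    q=P[(np.abs(P[:,0]-s['eef_pos'][0])<60)&(np.abs(P[:,1]-s['eef_pos'][1])<19)&(P[:,2]>zb-15)&(P[:,2]<zb+50)]
    if len(q)>20:
        print(n,'boxpts',len(q),'zb',zb.round(1),np.percentile(q,[1,50,99],axis=0).round(1).tolist())
cv2.imwrite('pics/v2.png',cv2.resize(np.hstack(ims),(800,300)))
E
```

```text
t 4.4 p [508.8 181.2 320.3] yaw -3.69 tilt 0.92 gap 39.0 F [-0.4  0.1 -0.7] q [ 0.32  0.41  1.88 -0.01  0.83  1.96]
tool shift [ 2.7  5.  50.3] yaw rad -0.0033
after yaw [ 3.5  5.  50.3]
wrist lip 721 [521.2 176.8  59.9   9.9  86.2] 21.3
wrist jaw 784 [562.8 173.7  33.9  13.3  86.3] 51.4
wrist bed [552.2 174.6  77.7  70.  176.1]
wrist boxpts 11931 zb 136.6 [[476.9, 161.0, 142.2], [517.4, 179.4, 171.9], [539.9, 198.1, 184.9]]
side lip 184 [521.3 174.5  62.2  10.2  86.2] 22.8
side jaw 120 [563.  172.5  34.9  13.9  85.8] 52.6
side bed [552.2 173.3  78.5  71.5 176.7]
side boxpts 555 zb 136.6 [[474.7, 160.7, 140.3], [496.5, 188.3, 172.5], [539.6, 197.0, 177.5]]
scene lip 92 [522.5 176.4  59.9  11.   86.7] 20.5
scene jaw 82 [564.4 174.6  34.1  14.9  85.8] 50.7
scene bed [553.4 174.3  75.3  71.2 175.8]
scene boxpts 430 zb 136.6 [[478.4, 158.3, 138.7], [535.5, 177.3, 170.1], [541.8, 195.6, 176.0]]
```

View pics/v2.png

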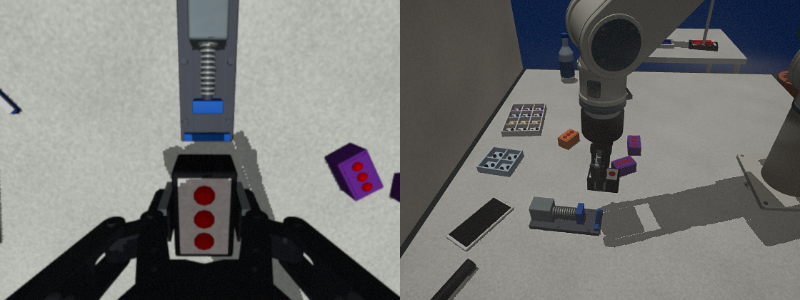

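Emit:
apply_moves:
  moves: "1 0.002 0.003 0.02 0;1 0.001 0.002 0.02 0;1 0 0 0.02 0;1 0 0 0.02 0;1 0 0 0 0"

```text
time: 4.97
eef_pos: [514.4, 165.0, 238.5]
ee_rot: [0.999, -0.04, 0.009, 0.002]
ft_force: [-0.6, -0.2, -1.4]
finger_gap: 38.7
```

```bash
cat > look.py <<'E'
from h import *
from rig import manip
from go import go
import sys
go(512.5,176.5,209,-3.7)
O=np.array([558.5,173.5]);a=np.radians(-3.7);A=np.array([[np.cos(a),-np.sin(a)],[np.sin(a),np.cos(a)]])
c=manip.get_calibration('wrist');p,d=manip.grab_frame('wrist')
hsv=cv2.cvtColor(p,cv2.COLOR_RGB2HSV).astype(int);H,S,V=[hsv[...,i] for i in range(3)]
s=manip.read_state();ee=np.array(s['eef_pos'])
for m,n,b in blobs(((H<8)|(H>172))&(S>110)&(V>60),200):
    q=np.median(pts3(c,d,m),axis=0)
    if np.hypot(*(q[:2]-ee[:2]))<80: print('stone',n,b.round(),q.round(1),'local',((q[:2]-O)@A).round(1))
P=pts3(c,d,(V>95)&(S<60));L=(P[:,:2]-O)@A;cc=(ee[:2]-O)@A
k=(np.abs(L[:,0]-cc[0])<40)&(np.abs(L[:,1]-cc[1])<19)&(P[:,2]>ee[2]-182+25)&(P[:,2]<ee[2]-182+45)
if k.sum()>50:
    B=np.c_[L[k,0],L[k,1],np.ones(k.sum())];f=np.linalg.lstsq(B,P[k,2],rcond=None)[0]
    lo,hi=np.percentile(L[k],[1,99],axis=0)
    print('inlay n',k.sum(),'local',lo.round(1),hi.round(1),'z',np.median(P[k,2]).round(1),'slope deg',np.degrees(f[:2]).round(1))
if len(sys.argv)>1: cv2.imwrite(sys.argv[1],p[:,:,::-1])
E
python3 look.py
```

```text
t 4.97 p [514.4 165.  238.5] yaw -4.53 tilt 1.07 gap 38.7 F [-0.6 -0.2 -1.4] q [ 0.29  0.55  1.91 -0.01  0.66  1.95]
tool shift [ -3.4 -11.4  29.4] yaw rad -0.0145
after yaw [ -2.7 -11.4  29.5]
stone 624 [286. 274.] [531.  163.4  93.5] local [-26.8 -11.9]
stone 562 [285. 307.] [514.3 164.8  93.3] local [-43.6 -11.5]
stone 506 [285. 338.] [497.8 166.3  93. ] local [-60.1 -11.1]
inlay n 5472 local [-72.5 -27.2] [-17.4   4.3] z 90.2 slope deg [ 0.8 -0.2]
```

Emit:
apply_moves:
  moves: "1 -0.003 -0.011 0 -0.014;1 0 0 0 0;1 0 0 0.012 0;1 0 0 0.012 0;1 0 0 0 0;1 0 0 0 0"

```text
time: 5.52
eef_pos: [515.2, 175.9, 218.0]
ee_rot: [0.999, -0.034, 0.013, 0.0]
ft_force: [0.5, 1.5, -0.5]
finger_gap: 38.8
```

```bash
python3 look.py
```

```text
t 5.52 p [515.2 175.9 218. ] yaw -3.85 tilt 1.49 gap 38.8 F [ 0.5  1.5 -0.5] q [ 0.31  0.59  1.91 -0.02  0.62  1.96]
tool shift [-2.9 -0.4  9. ] yaw rad -0.0026
after yaw [-2.7 -0.4  9. ]
stone 628 [286. 274.] [532.7 174.9  73.2] local [-25.8  -0.3]
stone 558 [285. 307.] [516.1 176.1  72.8] local [-42.5  -0.2]
stone 506 [285. 338.] [499.7 177.3  72.5] local [-58.9  -0. ]
inlay n 5547 local [-71.4 -15.8] [-16.1  15.5] z 69.8 slope deg [ 1.2 -0.1]
```

Emit:
apply_moves:
  moves: "1 0 0 0.008 0;1 0 0 0 0;1 0.009 0 0 0;1 0.009 0 0 0;1 0.009 0 0 0;1 0 0 0 0"

```text
time: 6.07
eef_pos: [542.8, 174.0, 209.5]
ee_rot: [0.999, -0.033, 0.01, 0.001]
ft_force: [-5.3, 0.7, 1.4]
finger_gap: 38.8
```

```bash
python3 look.py
```

```text
t 6.07 p [542.8 174.  209.5] yaw -3.81 tilt 1.11 gap 38.8 F [-5.3  0.7  1.4] q [ 0.29  0.63  1.85 -0.01  0.64  1.94]
tool shift [-30.4  -0.5  -0.1] yaw rad -0.0018
after yaw [-30.4  -0.6   0.5]
stone 626 [286. 274.] [559.4 172.8  64.5] local [ 1.  -0.6]
stone 561 [285. 307.] [542.8 174.   64.3] local [-15.7  -0.5]
stone 505 [285. 338.] [526.2 175.2  64.1] local [-32.4  -0.4]
inlay n 5506 local [-44.9 -16.2] [10.4 15.1] z 61.2 slope deg [ 0.9 -0.1]
```

Emit:
apply_moves:
  moves: "1 0.008 0 0 0;1 0.008 0 0 0;1 0.008 0 0 0;1 0 0 0 0;1 0 0 0 0"

```text
time: 6.53
eef_pos: [562.5, 172.0, 208.1]
ee_rot: [0.999, -0.033, 0.002, 0.003]
ft_force: [-6.8, 2.0, 1.7]
finger_gap: 39.0
```

```bash
python3 look.py
```

```text
t 6.53 p [562.5 172.  208.1] yaw -3.82 tilt 0.38 gap 39.0 F [-6.8  2.   1.7] q [ 0.28  0.65  1.81 -0.01  0.68  1.92]
tool shift [-50.2  -1.1  -1.2] yaw rad -0.0021
after yaw [-50.2  -1.2  -0.9]
stone 625 [286. 274.] [576.9 170.5  62.9] local [18.6 -1.8]
stone 563 [285. 307.] [560.4 171.7  62.9] local [ 2.  -1.7]
stone 505 [285. 338.] [543.7 172.8  62.9] local [-14.7  -1.6]
inlay n 5429 local [-27.1 -17.3] [27.7 13.9] z 59.8 slope deg [ 0.  -0.3]
```

Emit:
apply_moves:
  moves: "1 0.006 -0.001 0 0;1 0 0 0 0;1 0 0 0 0"

```text
time: 6.83
eef_pos: [565.0, 172.2, 207.1]
ee_rot: [0.999, -0.033, -0.002, 0.004]
ft_force: [-6.5, 2.6, 1.0]
finger_gap: 39.2
```

```bash
python3 look.py
```

```text
t 6.83 p [565.  172.2 207.1] yaw -3.81 tilt 0.5 gap 39.2 F [-6.5  2.6  1. ] q [ 0.28  0.66  1.8  -0.01  0.69  1.92]
tool shift [-52.7  -0.7  -1.6] yaw rad -0.0019
after yaw [-52.7  -0.9  -1.9]
stone 625 [286. 274.] [578.1 170.4  61.9] local [19.8 -1.8]
stone 562 [285. 307.] [561.6 171.6  61.9] local [ 3.2 -1.7]
stone 505 [285. 338.] [545.  172.8  62. ] local [-13.5  -1.6]
inlay n 5402 local [-25.8 -17.3] [28.9 13.9] z 58.9 slope deg [-0.4 -0.5]
```

Emit:
apply_moves:
  moves: "1 0.007 0 0 0;1 0.002 0 0 0;1 0.001 0 0.004 0;1 0.001 0 0.004 0"

```text
time: 7.22
eef_pos: [571.6, 171.5, 198.8]
ee_rot: [0.999, -0.033, -0.007, 0.005]
ft_force: [-6.7, 1.7, 2.7]
finger_gap: 38.9
```

```bash
python3 look.py
```

```text
t 7.22 p [571.6 171.5 198.8] yaw -3.78 tilt 0.99 gap 38.9 F [-6.7  1.7  2.7] q [ 0.27  0.68  1.78 -0.01  0.7   1.91]
tool shift [-59.4  -1.   -9.4] yaw rad -0.0014
after yaw [-59.3  -1.1 -10.2]
stone 627 [286. 274.] [583.3 169.5  53.4] local [25.  -2.4]
stone 563 [285. 307.] [566.7 170.6  53.7] local [ 8.4 -2.3]
stone 504 [285. 338.] [550.1 171.8  54. ] local [-8.3 -2.2]
inlay n 5420 local [-21. -18.] [34.  13.2] z 50.6 slope deg [-0.9 -0.6]
```

Emit:
apply_moves:
  moves: "1 0.001 0 0.003 0;1 0.001 0 0.002 0;1 0.001 0 0 0"

```text
time: 7.52
eef_pos: [571.6, 171.2, 194.7]
ee_rot: [0.999, -0.033, -0.011, 0.005]
ft_force: [-7.0, 1.3, -2.9]
finger_gap: 38.7
```

```bash
python3 look.py
```

```text
t 7.52 p [571.6 171.2 194.7] yaw -3.79 tilt 1.37 gap 38.7 F [-7.   1.3 -2.9] q [ 0.27  0.68  1.78 -0.01  0.7   1.91]
tool shift [-59.6  -1.2 -13. ] yaw rad -0.0016
after yaw [-59.3  -1.4 -14.3]
stone 624 [286. 274.] [582.3 169.   49.6] local [24. -3.]
stone 554 [286. 307.] [565.6 170.1  49.8] local [ 7.3 -2.9]
stone 506 [286. 338.] [548.9 171.3  50. ] local [-9.5 -2.8]
inlay n 5439 local [-22.2 -18.5] [33.  12.7] z 46.7 slope deg [-0.9 -0.4]
```

Emit:
apply_moves:
  moves: "0.3 0 0 0 0;0.3 0 0 0 0;0.1 0 0 0 0;0 0 0 0 0;0 0 0 0 0"

```text
time: 7.98
eef_pos: [573.3, 171.3, 196.1]
ee_rot: [0.999, -0.033, -0.007, 0.004]
ft_force: [-0.0, -0.6, 0.5]
finger_gap: 85.2
```

```bash
python3 look.py
```

```text
t 7.98 p [573.3 171.3 196.1] yaw -3.8 tilt 0.93 gap 85.2 F [-0.  -0.6  0.5] q [ 0.27  0.68  1.78 -0.01  0.7   1.91]
tool shift [-61.2  -1.  -12.1] yaw rad -0.0018
after yaw [-61.   -1.2 -12.9]
stone 577 [287. 290.] [576.1 169.3  49.2] local [17.8 -3.1]
stone 511 [287. 321.] [559.5 170.5  49.2] local [ 1.2 -3. ]
stone 464 [287. 350.] [542.7 171.5  49.1] local [-15.7  -3. ]
inlay n 4719 local [-24.7 -18.6] [52.7 12.5] z 46.1 slope deg [-1.5 -0.3]
```

Emit:
apply_moves:
  moves: "0 0 0 -0.01 0;0 0 0 -0.02 0;0 -0.002 0 -0.03 0;0 -0.005 0 -0.035 0;0 -0.01 0 -0.035 0;0 -0.02 0 -0.03 0;0 -0.03 0 0 0;0 0 0 0 0;0 0 0 0 0"

```text
time: 8.78
eef_pos: [507.4, 176.9, 369.4]
ee_rot: [0.999, -0.034, -0.005, 0.004]
ft_force: [-0.3, 0.3, -0.3]
finger_gap: 85.2
```

```bash
python3 look.py pics/w3.png; python3 - <<'E'
from h import *
from rig import manip
for n,g in(('scene',(155,218,188,262)),('side',(268,148,307,178))):
    c=manip.get_calibration(n);p,d=manip.grab_frame(n)
    roi=np.zeros(d.shape,bool);roi[g[1]:g[3],g[0]:g[2]]=1
    P=pts3(c,d,roi);q=P[(P[:,2]>28)&(P[:,2]<44)];print(n,'green',rect(q))
    A=pts3(c,d,d>0);q=A[(np.abs(A[:,0]-558)<80)&(np.abs(A[:,1]-173)<30)]
    hsv=cv2.cvtColor(p,cv2.COLOR_RGB2HSV)
    m=(hsv[...,0]>100)&(hsv[...,0]<130)&(hsv[...,1]>120)&(hsv[...,2]>50)
    Q=pts3(c,d,m);Q=Q[(np.abs(Q[:,0]-590)<30)&(np.abs(Q[:,1]-173)<30)&(Q[:,2]>46)]
    if len(Q)>5:print(n,'jaw',rect(Q),'back mm',np.hypot(*(rect(Q)[:2]-[563.2,173.5])).round(1))
    if n=='side': cv2.imwrite('pics/s3.png',cv2.resize(p[240:360,140:340,::-1],None,fx=3,fy=3,interpolation=cv2.INTER_CUBIC))
E
```

```text
t 8.78 p [507.4 176.9 369.4] yaw -3.89 tilt 0.69 gap 85.2 F [-0.3  0.3 -0.3] q [ 0.31  0.34  1.85 -0.    0.96  1.96]
tool shift [  6.6  -1.1 160.3] yaw rad -0.0033
after yaw [5.100e+00 1.000e-01 1.604e+02]
scene green [ 526.8 -283.1   66.1   39.5  167.9]
scene jaw [598.4 169.5  30.5  13.8  86.7] back mm 35.4
side green [0. 0. 0. 0. 0.]
side jaw [597.1 170.1  33.2  13.6  87.5] back mm 34.1
```

View pics/s3.png

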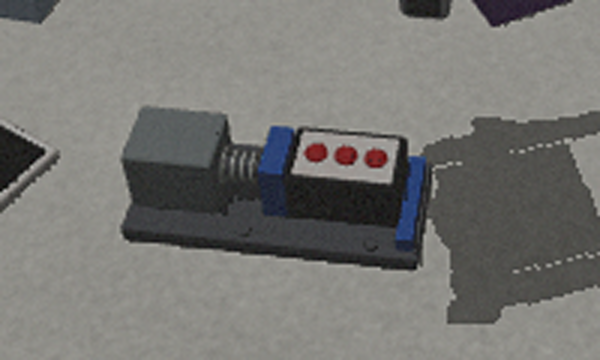

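View pics/w3.png

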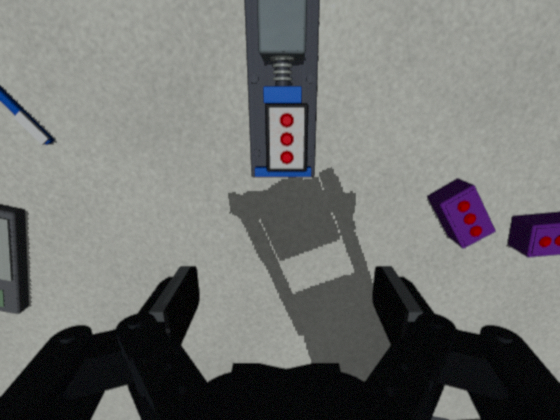

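The side crop shows the box flat and stones up between the jaw and lip. The wrist view shows it clamped square at (286,138), about 3 mm off centre, with the gripper clear.

```bash
python3 -c "
from rig import manip
print(manip.hand_in())"
```

```text
the job is handed in; nothing more can be done
None
```

The red box is in the viewing holder, clamped between the jaw and the lip, and the job is handed in after about 9 s of robot time. I gripped the box across its width and pressed the jaw back about 40 mm with its end face, going by the box's measured position. I then lowered it behind the lip, released it and backed off.

**Last checks:**
- **Box position:** it sits about 1 mm along and 3 mm across from centre, with its underside at about 12 mm, level with the bed. It is stones up and square to the eye, and the wrist force was about zero once the gripper was clear.
- **Jaw:** it stands 34–35 mm back, in two camera views.
- **Green box:** it is within 1 mm of its start in the scene view. The side view gave no reading for it because the arm was probably in the way, so that check rests on one camera.
- **Level fit:** just after release, the automatic fit of the box top read 1.5° of slope. Its mask was picking up points beyond the box, so I did not rely on it. The three stones were all at 49.1–49.2 mm, which shows the box level along its length.

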